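Pass the washed shaker through the hygiene hatch

ROBOT

A 6-joint arm with a two-finger parallel gripper is mounted at the origin on the work surface. World frame = base frame: x ahead of the robot, y to its left, z up, the work surface at z = 0. Lengths are in mm, angles in rad, forces in N, time in s.
With the tool pointing down it reaches from about 350 to 975 mm from the base axis. Payload 7.1 kg.
Tool frame: the origin (TCP) lies at the very end of the fingers, on their centre line; the grasp point (between the pads) lies 19 mm behind it; x points along the fingers, y is the direction in which the jaws open and shut, and the axes are right-handed (so a half turn about x gives the same grasp; the last joint's range is limited). The gripper opens to 88 mm and grips with 3 to 60 N. Pads are 20 mm wide; open, the fingers measure 115 mm over their backs; the gripper's body (75 mm by 178 mm) begins 61 mm behind the grasp point.
Start: joints at [1.217, 0.423, 1.63, -0, 1.089, -0.019], TCP at [205.331, 590.292, 222.675] pointing down, gripper open.
Joint ranges: [-3, 3], [-0.9, 2.11], [0.09, 2.58], [-1.31, 4.45], [0.11, 2.69], [-2.54, 2.54]. Speed limits (rad/s): [2.39, 2.39, 3.01, 3.14, 3.14, 3.14].

INTERFACE

Orientations are given as a rotation vector (axis times angle).
In Python, from workcell import ctrl gives the robot as it stands. The module is installed in compiled form; this text tells all that it offers.
- The arm moves only by the tool carry_out, never from a script. Its argument "commands" is a list of rows, each a list of 6 numbers: the shift along the tool's x, y, z in m, then the turn, a rotation vector about the tool's x, y, z in degrees. In form: [[tx, ty, tz, rx, ry, rz], ...]. A call has 1 to 8 rows; each row shifts and turns the pose as measured when the row begins, along the tool's axes as they then stand; what a row does not reach is not made up. A row lasts 1/8 s, in which the tool goes at most 62.5 mm and 10.7 degrees, less where a joint would pass 70% of its speed; a pose out of reach is approached as far as the arm can. A call with a gripper value outside its range is refused whole. "grip" is the closure, from 0 (fully open) to 1 (shut), set as the call begins (left out, the last holds). The fingers move at their own pace and stop on an object; the grip force is fixed at half the most. Time passes only in rows, so rows that do not move let the fingers close. It gives the time, the measured TCP pose, the force and the opening at its end, in the units of the state.
- ctrl.get_obs(): the state, without advancing time (a new reading comes with each control period).
- ctrl.get_image(name): name is "scene" or "top"; returns a dict with "pixels" (384x512x3 uint8, blue, green, red), "intrinsics" (3x3 intrinsics, pixels), "rvec" (rotation vector, rad) and "tvec" (3), from world to camera coordinates, as OpenCV has them. Camera axes: x right, y down, z forward; pixel columns grow to the right and rows downward; lengths in mm; the calibration is good to about 2 mm. A picture is of the moment at which its call begins. There is no depth.
- ctrl.close_job(): hands the job in, once; it reports no verdict.
The state is a dict: "t": time; "qpos": joint angles; "qvel": joint speeds; "joint_torque": joint torques, N m; "ee_pos": TCP position; "orientation": TCP orientation; "ft_force": force on the tool from outside, world axes, zero at the start; "moment": the same for the moment, N m; "width": finger opening in mm.
Only numpy, scipy, OpenCV 4.12 (cv2) and the standard library are available. Lean on these libraries where they do the work, as an engineer would, in place of code of your own. Each camera call takes 0.05 s, during which the arm holds its last target. There are 200 camera calls.

TASK

The screen on the counter has a two-door transfer hatch: a drawer on the wash-up side (the outer door, now standing open) and a lift-up hood on the clean side (the inner door). Stand the small dome-topped steel shaker upright in the drawer and push the drawer fully home, and only then swing the hood right up, take the shaker out, stand it on the shallow plastic tray on the clean side and shut the hood again. The drawer and the hood must never be open at the same time, the shaker must stay upright, and the other things are to be left where they stand.

Things in the scene. Friction and masses are not known exactly. Their poses are not given: they have to be found in the camera images.
- shaker_mid (a point): Centre (43 mm above the foot) of the loose stainless shaker: a plain round can 60 mm across and 86 mm high, straight-sided to 62 mm above its foot, then a 62 mm wide lid band and a low domed top with small holes; about 0.2 kg. Starts upright on the counter on the wash-up side (y below -0.3). The pitcher stands in the same area; which of the two is nearer the robot varies. z axis up.
- hatch: The fixed counter screen with the hatch. Origin on the counter, in the screen's plane, at the middle of the hatch; x axis along the screen away from the robot, y to the clean side (robot's left), z up; yaw varies by up to 9 degrees. The screen is clear panels in an aluminium frame, from x -166 to +366 mm, top at 259 mm. The steel housing stands on its clean side.
- drawer (a joint): How far the drawer (outer door) is out, in m: 0 = fully home (its front against the screen frame), 0.225 = fully out. It slides straight along the hatch's y axis, out towards -y, against a light friction (about 2 N, plus 8 N per m/s), and stays where it is left. It starts 0.19 to 0.22 m out.
- drawer_bay (a point): Middle of the floor of the drawer's open-topped bay, moving with the drawer, axes as the hatch; at y 129 mm in the hatch's frame when the drawer is home. The bay is 160 mm (x) by 132 mm (y) inside, floor 18 mm above the counter; side walls reach 58 mm above the counter, its end walls 80 mm. Towards -y follow a 60 mm deck and the front panel, 212 mm wide, 114 mm high.
- drawer_bar (a point): Middle of the drawer's bow handle: a round horizontal bar 12 mm thick and 110 mm long along the hatch's x axis, 78 mm above the counter, its centre 40 mm in front (-y) of the drawer's front panel. Moves with the drawer; 57.5 mm from the screen plane when the drawer is home.
- hood (a joint): Angle of the clear-topped hood (inner door), rad: 0 = shut, 1.85 = fully up, leaning back towards the screen, where it rests by itself. Light hinge friction (0.12 N m) and a damper (0.12 N m s); let go below about 1 rad it sinks shut by itself. Starts shut. Mass 0.35 kg.
- hood_hinge (a point): Middle of the hood's hinge line (fixed): parallel to the hatch's x axis, 60 mm from the screen plane on the clean side, 116 mm above the counter; axes as the hatch. Housing in the hatch's frame: x -106 to 106, y 0 to 212 mm, 6 mm walls 85 mm high, a fixed head 116 mm high over y 0 to 58 mm, the hood over the rest.
- hood_bar (a point): Middle of the hood's bow handle: a round bar 12 mm thick, 110 mm long, parallel to the hinge line, 32 mm of free gap to the hood's end. Hood shut: 193 mm further from the screen than the hinge line and 12 mm below it. It turns with the hood about the hinge line, up to 321 mm above the counter, and can turn between fingers that keep pointing down.
- tray_mid (a point): Middle of the floor of the shallow black plastic tray (fixed) on the clean side: 170 mm (x) by 150 mm (y), floor 4 mm above the counter, rim 12 mm high and 3 mm thick. Axes along its sides; z up. Axes along its sides; z up.
- pitcher: Bystander on the wash-up side: open steel milk pitcher with a side handle, 74 mm across, 82 mm high; origin at its foot.
- jar: Bystander on the wash-up side near the robot: glass jar with brass lid, 72 mm across, 82 mm high; origin at its foot.
- canister: Bystander on the clean side: tall plain steel canister with a flat top, 80 mm across, 130 mm high; origin at its foot.
- mug: Bystander on the clean side near the robot: white mug, 76 mm across, 85 mm high; origin at its foot.
- bowl: Bystander on the wash-up side, farthest from the robot: steel bowl, 120 mm across, 50 mm high; origin at its foot.
- syrup: Bystander at the far side of the counter: amber bottle, 60 mm across, 170 mm high; origin at its foot.
Mind the look-alikes: they are no part of the job. What is shaped like the part that bears shaker_mid but pink is not meant.

How it is judged:
By the outcome, as a careful person would: the job done as asked, in the order asked, and still so for the second after the job is handed in, with the robot touching nothing.
It also fails if it takes over 72 s, if anything falls off the work surface, if the arm or the gripper's body presses on something with over 40 N, if the wrist force passes 120 N, or if a joint passes its speed limit or range.

## Working session

There is one attempt and no reset: what is moved stays moved. The work goes in short steps, Python scripts to look and compute and a tool call to move; the robot and the scene stay as the last step left them, time stands still between calls to the robot, and variables do not carry over. Pictures are saved under pics/ and viewed, about 8 in all and at most 12, crops included, and the job is handed in when it is done.

Besides the shell and the picture viewer there is one more tool, called after "Request:" in YAML: its name, and indented under it one key for each argument. carry_out: Moves the arm, as the interface text tells. Its arguments: {"type":"object","properties":{"commands":{"type":"array"},"grip":{"type":"number"}},"required":["commands"]}

```bash
mkdir -p pics
python3 - <<'E'
from workcell import ctrl
import cv2,numpy as np
o=ctrl.get_obs();print(o)
for n in("scene","top"):
    i=ctrl.get_image(n);cv2.imwrite(f"pics/{n}0.png",cv2.resize(i["pixels"],(800,600),interpolation=cv2.INTER_CUBIC))
    print(n,i["intrinsics"],i["rvec"],i["tvec"])
E
```

```text
{'t': 0.0, 'qpos': array([ 1.21700005e+00,  4.23804568e-01,  1.63069586e+00,  2.10965182e-05,
        1.08862741e+00, -1.89941371e-02]), 'qvel': array([-0.00101321, -0.00140091, -0.00156496, -0.00047842, -0.00204165,
        0.00082437]), 'joint_torque': array([-1.10322026e-04, -5.44621825e+01, -2.73658723e+01,  6.45474158e-02,
        2.28841428e-02, -1.20419559e-04]), 'ee_pos': array([205.13381512, 589.77550767, 221.92205883]), 'orientation': array([ 0.26156274,  1.5550839 , -0.26393616]), 'ft_force': array([ 0.1973818 ,  0.59617276, -0.05580233]), 'moment': array([-0.03093927, -0.01970151, -0.01876371]), 'width': 87.6873564855347}
scene [[464.21092756   0.         259.99863786]
 [  0.         464.21092756 187.20492725]
 [  0.           0.           1.        ]] [ 2.37335176  1.19389447 -0.30228789] [-309.25934522 -353.4518959  1982.24886199]
top [[460.29995252   0.         250.67123108]
 [  0.         460.29995252 188.64524268]
 [  0.           0.           1.        ]] [ 2.16369911 -2.19100417  0.06177249] [  -6.55171757  537.51490306 1473.0780131 ]
```

View pics/scene0.png

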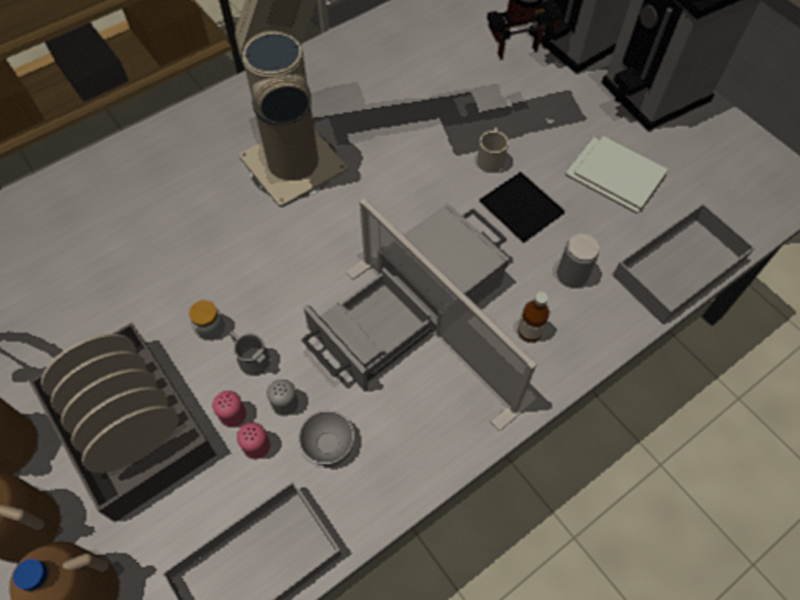

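View pics/top0.png

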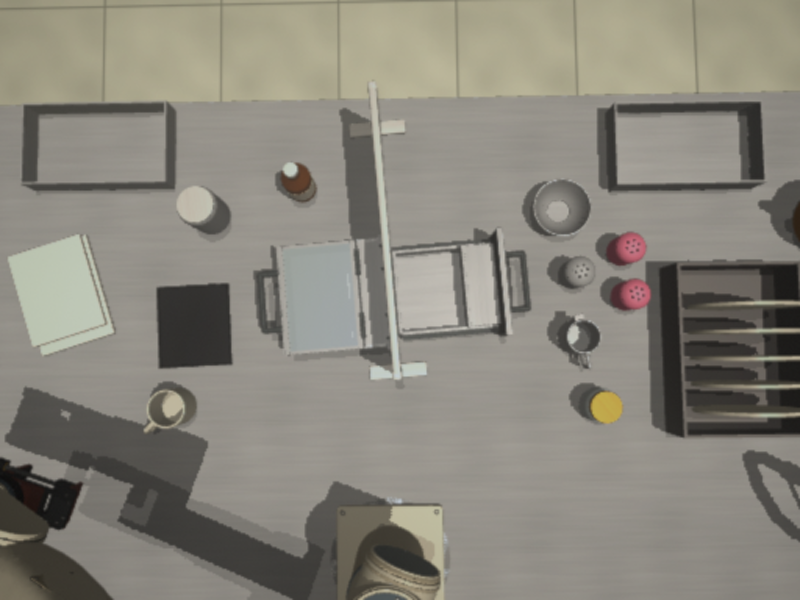

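Candidates for the shaker (top view px): grey (580,271); pink look-alikes (630,248) and (632,294); pitcher (582,335); jar (606,407); bowl (561,208). By the description, the grey one with the perforated dome is the one I want. In the scene view it is at (282,396). I'll check it in a crop.

```bash
cat > h.py <<'E'
from workcell import ctrl
import cv2,numpy as np
from scipy.spatial.transform import Rotation as R
def ray(im,p,z):
    Rm=cv2.Rodrigues(im["rvec"])[0];c=-Rm.T@im["tvec"]
    d=Rm.T@np.linalg.inv(im["intrinsics"])@np.array([p[0],p[1],1.]);return c+d*(z-c[2])/d[2]
def proj(im,P): return cv2.projectPoints(np.array(P,float).reshape(-1,3),im["rvec"],im["tvec"],im["intrinsics"],None)[0].reshape(-1,2)
def hatch(P,o,yaw): return o+R.from_euler('z',yaw).apply(np.array(P,float))
def delta(target,Rt):
    "shift in tool axes (m), turn deg to target TCP"
    o=ctrl.get_obs();r=R.from_rotvec(o["orientation"])
    return r.inv().apply(np.array(target)-o["ee_pos"])/1000,(r.inv()*Rt).as_rotvec(degrees=True)
E
python3 - <<'E'
from h import *
im=ctrl.get_image("top");p=im["pixels"]
c=p[130:250,155:415]
cv2.imwrite("pics/crop1.png",cv2.resize(c,None,fx=3.07,fy=3.07,interpolation=cv2.INTER_CUBIC))
k=.64
for n,q,z in [("shaker",(580,271),80),("pitch",(582,335),82),("jar",(606,407),82),("mug",(166,408),85),("canister",(196,206),130),("syrup",(290,170),170),("screen far",(373,84),259),("screen near",(397,376),259),("tray",(194.5,325),8),("drawerbar",(521,281),78),("hoodbar",(262,302),104)]:
    print(n,ray(im,np.array(q)*k,z).round(0))
r=R.from_rotvec(ctrl.get_obs()["orientation"]).as_matrix();print(r.round(2))
# tray by mask
hsv=cv2.cvtColor(p,cv2.COLOR_BGR2GRAY);m=(hsv<45).astype(np.uint8);m[:, :90]=0;m[:,160:]=0;m[:170]=0;m[245:]=0
cs,_=cv2.findContours(m,cv2.RETR_EXTERNAL,cv2.CHAIN_APPROX_NONE);b=cv2.minAreaRect(max(cs,key=cv2.contourArea));print(b)
print([ray(im,q,8).round(0) for q in cv2.boxPoints(b)],ray(im,b[0],8))
E
```

```text
shaker [ 575. -389.   80.]
pitch [ 448. -388.   82.]
jar [ 307. -431.   82.]
mug [315. 433.  85.]
canister [708. 364. 130.]
syrup [766. 174. 170.]
screen far [896.  12. 259.]
screen near [379. -24. 259.]
tray [480. 400.   8.]
drawerbar [ 557. -272.   78.]
hoodbar [520. 240. 104.]
[[-0.    0.33  0.94]
 [-0.    0.94 -0.33]
 [-1.   -0.   -0.  ]]
((117.0, 233.0), (0.0, 0.0), 0.0)
[array([399., 424.,   8.]), array([399., 424.,   8.]), array([399., 424.,   8.]), array([399., 424.,   8.])] [398.99978563 424.25756454   8.        ]
```

View pics/crop1.png

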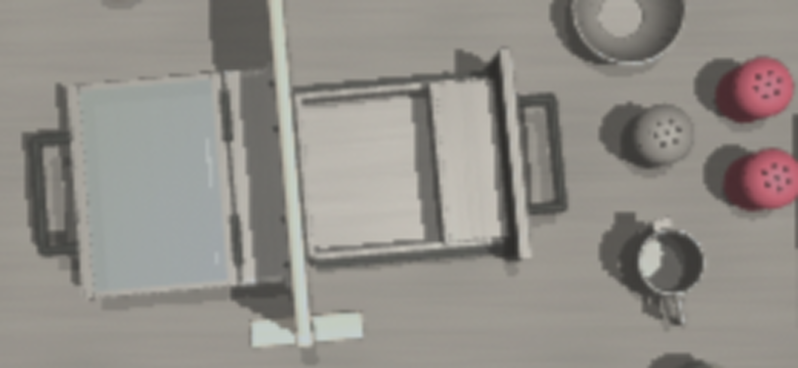

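The grey perforated dome at crop (664,133) is the shaker. The pinks at (765,88) and (773,178) are ruled out. The rough hatch frame is origin (538,-12.5), yaw about 4°, and two independent measurements agree. Now I'll raise the tool and align it with the hatch.

Request:
carry_out:
  commands:
    - [-0.02,0,0,9.5,0,0]
    - [-0.02,0,0,9.5,0,0]
    - [-0.02,0,0,9.5,0,0]
    - [-0.02,0,0,9.5,0,0]
    - [-0.02,0,0,9.5,0,0]
    - [-0.02,0,0,9.5,0,0]
    - [-0.02,0,0,9.5,0,0]
  grip: 0

```text
t: 1.02
ee_pos: [204.4, 587.9, 361.5]
orientation: [1.172, 1.222, -1.189]
ft_force: [-0.6, -0.4, 0.8]
width: 87.7
```

```bash
cat >> h.py <<'E'
O=np.array([538,-12.5,0]);YAW=np.radians(4.0);RH=R.from_euler('z',YAW)
def h2w(p): return O+RH.apply(np.array(p,float))
def w2h(p): return RH.inv().apply(np.array(p,float)-O)
def Rtool(ang): # tool down, tool y at ang deg from hatch x
    a=YAW+np.radians(ang);y=[np.cos(a),np.sin(a),0];x=[0,0,-1.];return R.from_matrix(np.array([x,y,np.cross(x,y)]).T)
def st(th=None,ang=0):
    o=ctrl.get_obs();print("t",round(o["t"],2),"hatch",w2h(o["ee_pos"]).round(1),"F",o["ft_force"].round(1),"w",round(o["width"],1),"q",o["qpos"].round(2))
    print("turn to ang",delta(o["ee_pos"],Rtool(ang))[1].round(1))
    if th is not None:print("shift",delta(h2w(th),Rtool(ang))[0].round(4))
E
python3 - <<'E'
from h import *
im=ctrl.get_image("top");s=ctrl.get_image("scene")
f=lambda cx,cy:(155+cx/3.07,130+cy/3.07)
for n,q,z in [("shaker",(664,133),80),("dbar",(559,153),78),("dbar far",(546,100),78),("hbar",(38,194),104),("hingeline far",(216,74),116),("hinge near",(238,288),116),("screen far mid",(278,0),259),("panel far",(508,53),114),("panel near",(524,256),114),("bowl",(628,10),45),("pitcher",(665,258),82)]:
    w=ray(im,f(*q),z);print(n,w.round(0),w2h(w).round(0))
w=ray(s,(282*.64,397*.64),58);print("shaker scene",w,w2h(w))
g=cv2.cvtColor(im["pixels"],cv2.COLOR_BGR2GRAY);print(g[200:215:5,95:160:6])
st(w2h(np.array([575,-389,330])))
E
```

```text
shaker [ 576. -389.   80.] [  11. -378.   80.]
dbar [ 557. -283.   78.] [   0. -271.   78.]
dbar far [ 611. -271.   78.] [  55. -263.   78.]
hbar [521. 241. 104.] [  0. 254. 104.]
hingeline far [637.  61. 116.] [104.  67. 116.]
hinge near [425.  41. 116.] [-109.   62.  116.]
screen far mid [682.  -5. 259.] [144.  -2. 259.]
panel far [ 654. -229.  114.] [ 101. -224.  114.]
panel near [ 453. -240.  114.] [-101. -221.  114.]
bowl [ 709. -364.   45.] [ 146. -363.   45.]
pitcher [ 450. -386.   82.] [-114. -366.   82.]
shaker scene [ 585.15989324 -390.66268865   58.        ] [  20.66571845 -380.5312112    58.        ]
[[145  62  48  49  49  48  49  49  51 148 149]
 [148  64  48  48  48  49  49  49  51 147 151]
 [148  73  49  48  47  48  48  50  51 146 150]]
t 1.12 hatch [-290.4  623.3  363.4] F [0.2 0.4 1.4] w 87.8 q [ 1.22  0.3   1.48 -0.    1.37  1.17]
turn to ang [-1.6  0.3  0.1]
shift [0.0384 0.3284 0.9926]
```

Request:
carry_out:
  commands:
    - [0,0.02,0.055,0,0,0]
    - [0,0.02,0.055,0,0,0]
    - [0,0.02,0.055,0,0,0]
    - [0,0.02,0.055,0,0,0]
    - [0,0.02,0.055,0,0,0]
    - [0,0.02,0.055,0,0,0]
    - [0,0.02,0.055,0,0,0]
    - [0,0.02,0.055,0,0,0]

```text
t: 2.12
ee_pos: [391.6, 147.7, 357.6]
orientation: [1.134, 1.245, -1.157]
ft_force: [1.2, 0.2, -0.4]
width: 88.0
```

Request:
carry_out:
  commands:
    - [0,0.02,0.055,0,0,0]
    - [0,0.02,0.055,0,0,0]
    - [0,0.02,0.055,0,0,0]
    - [0,0.02,0.055,0,0,0]
    - [0,0.02,0.055,0,0,0]
    - [0,0.02,0.055,0,0,0]
    - [0,0.02,0.055,0,0,0]
    - [0,0.02,0.055,0,0,0]

```text
t: 3.12
ee_pos: [595.6, -289.4, 351.9]
orientation: [1.109, 1.268, -1.135]
ft_force: [1.0, -0.1, 0.2]
width: 87.7
```

Run:
```python
from h import *
st([13,-378,200])
```

```text
t 3.12 hatch [  38.1 -280.2  351.9] F [ 1.  -0.1  0.2] w 87.7 q [-0.46  0.37  1.4  -0.01  1.37 -0.58]
turn to ang [2.8 0.4 0.8]
shift [ 0.153  -0.0276  0.0954]
```

Request:
carry_out:
  commands:
    - [0.02,-0.014,0.048,0,0,0]
    - [0.02,-0.014,0.048,0,0,0]
    - [0.025,0,0,10.4,0,0]
    - [0.025,0,0,10.4,0,0]
    - [0.025,0,0,10.4,0,0]
    - [0.02,0,0,10.4,0,0]
    - [0.02,0,0,10.4,0,0]

```text
t: 4.0
ee_pos: [573.6, -395.9, 182.6]
orientation: [1.745, 0.73, -1.785]
ft_force: [0.1, 0.2, 0.1]
width: 87.9
```

Run:
```python
from h import *
st([13,-378,31],-49)
s=ctrl.get_image("scene")["pixels"][190:330,80:267]
cv2.imwrite("pics/c2.png",cv2.resize(s,None,fx=4,fy=4,interpolation=cv2.INTER_CUBIC))
```

```text
t 4.0 hatch [   8.7 -384.9  182.6] F [0.1 0.2 0.1] w 87.9 q [-0.61  0.58  1.47 -0.02  1.11  0.18]
turn to ang [-0.3  1.   0.7]
shift [ 0.1514 -0.0006 -0.0104]
```

View pics/c2.png

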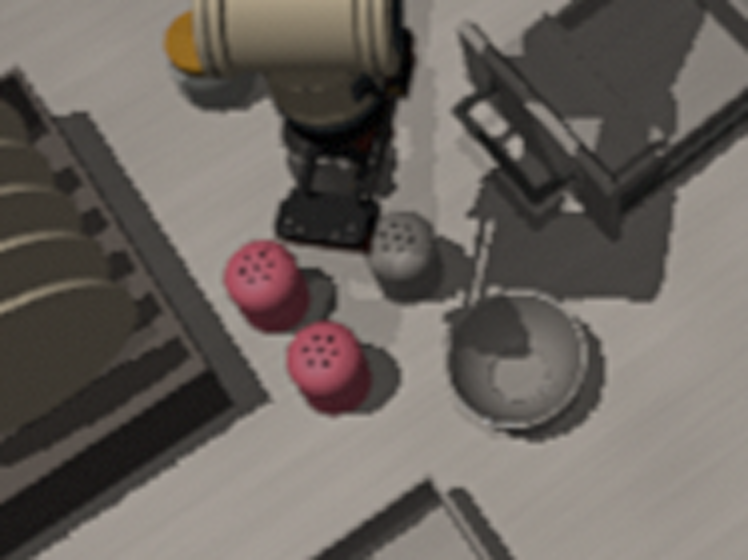

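The picture shows the gripper high above and left of the shaker, whose dome is at crop (398,237). The pinks at (262,280) and (328,360) are clear of the finger line.

Request:
carry_out:
  commands:
    - [0.01,0,-0.011,0,1,0.7]
    - [0.03,0,0,0,0,0]
    - [0.03,0,0,0,0,0]
    - [0.03,0,0,0,0,0]

```text
t: 4.55
ee_pos: [579.0, -386.3, 75.7]
orientation: [1.751, 0.743, -1.755]
ft_force: [-0.3, 1.1, -0.7]
width: 87.7
```

Run:
```python
from h import *
st([13.5,-379,33],-49)
s=ctrl.get_image("scene")
print(ray(s,(179.5,249.3),82))
```

```text
t 4.55 hatch [  14.9 -375.7   75.7] F [-0.3  1.1 -0.7] w 87.7 q [-0.61  0.7   1.53  0.    0.92  0.17]
turn to ang [0.7 0.  0.3]
shift [0.0427 0.0017 0.0032]
[ 578.59419207 -386.5861016    82.        ]
```

Request:
carry_out:
  commands:
    - [0.021,0,0.001,0,0,0]
    - [0.021,0,0,0,0,0]
    - [0,0,0,0,0,0]

```text
t: 4.97
ee_pos: [575.0, -384.8, 26.3]
orientation: [1.744, 0.755, -1.757]
ft_force: [0.4, -0.6, 0.4]
width: 88.0
```

Request:
carry_out:
  commands:
    - [0,0,0,0,0,0]
    - [0,0,0,0,0,0]
    - [0,0,0,0,0,0]
    - [0,0,0,0,0,0]
    - [0,0,0,0,0,0]
    - [0,0,0,0,0,0]
  grip: 1

```text
t: 5.72
ee_pos: [576.8, -386.0, 29.1]
orientation: [1.745, 0.752, -1.752]
ft_force: [-0.0, -0.3, -1.8]
width: 61.3
```

Request:
carry_out:
  commands:
    - [-0.02,0,0,0,0,0]
    - [-0.035,0,0,0,0,0]
    - [-0.035,0,0,0,0,0]
    - [-0.02,0,0,-10,0,0]
    - [-0.02,0,0,-10,0,0]
    - [-0.02,0,0,-10,0,0]
    - [-0.015,0,0,-10,0,0]
    - [-0.015,0,0,-10,0,0]

```text
t: 6.72
ee_pos: [577.7, -386.7, 223.7]
orientation: [1.11, 1.275, -1.11]
ft_force: [0.1, 0.3, -2.1]
width: 60.6
```

Run:
```python
from h import *
st([0,-84,200])
im=ctrl.get_image("top")
c=im["pixels"][130:260,200:415]
cv2.imwrite("pics/c3.png",cv2.resize(c,None,fx=3.7,fy=3.7,interpolation=cv2.INTER_CUBIC))
```

```text
t 6.72 hatch [  13.5 -376.   223.7] F [ 0.1  0.3 -2.1] w 60.6 q [-0.61  0.53  1.46  0.    1.16 -0.74]
turn to ang [ 3.7 -0.2  0.2]
shift [ 0.0246  0.0056 -0.2922]
```

View pics/c3.png

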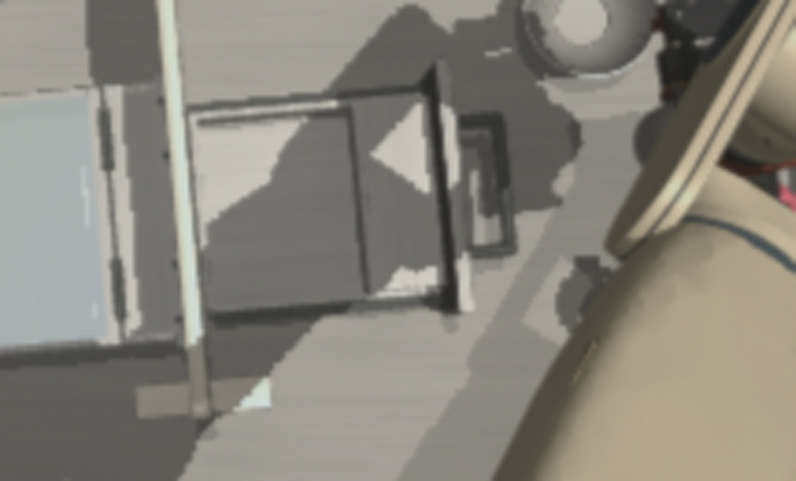

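The shaker is held and the drawer is unchanged: front panel near crop x≈445, deck edge x≈357. Now I move over the bay.

Request:
carry_out:
  commands:
    - [0,0.001,-0.047,3.7,0,0]
    - [0,0,-0.047,0,0,0]
    - [0,0,-0.047,0,0,0]
    - [0,0,-0.047,0,0,0]
    - [0,0,-0.047,0,0,0]
    - [0,0,-0.047,0,0,0]
    - [0,0,0,0,0,0]

```text
t: 7.65
ee_pos: [556.9, -99.2, 232.6]
orientation: [1.172, 1.226, -1.165]
ft_force: [0.7, 0.6, -1.6]
width: 61.0
```

Run:
```python
from h import *
st([0,-94,70])
im=ctrl.get_image("scene")
c=im["pixels"][60:280,130:380]
cv2.imwrite("pics/c4.png",cv2.resize(c,None,fx=2.7,fy=2.7,interpolation=cv2.INTER_CUBIC))
```

```text
t 7.65 hatch [ 12.8 -87.8 232.6] F [ 0.7  0.6 -1.6] w 61.0 q [-0.2   0.32  1.76 -0.    1.05 -0.25]
turn to ang [-1.   0.2 -0.5]
shift [ 0.1625 -0.014   0.0058]
```

View pics/c4.png

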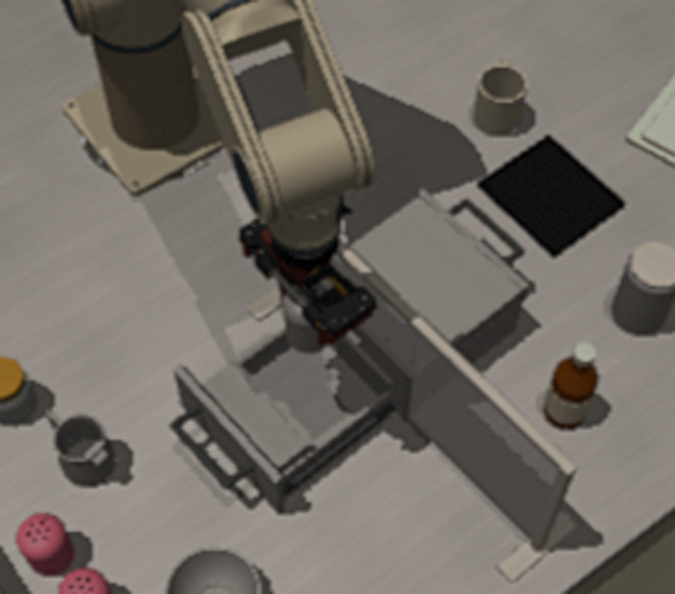

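The shaker hangs upright over the bay (crop ~(305,315)). The arm clears the screen, so I descend.

Request:
carry_out:
  commands:
    - [0.035,-0.014,0.012,-1,0,-0.5]
    - [0.035,0,0,0,0,0]
    - [0.035,0,0,0,0,0]
    - [0.025,0,0,0,0,0]
    - [0.02,0,0,0,0,0]

```text
t: 8.32
ee_pos: [548.6, -121.5, 83.1]
orientation: [1.165, 1.222, -1.163]
ft_force: [-0.1, 0.1, -1.2]
width: 60.9
```

Run:
```python
from h import *
st([0,-98,50])
```

```text
t 8.32 hatch [   3.  -109.5   83.1] F [-0.1  0.1 -1.2] w 60.9 q [-0.24  0.53  1.86 -0.01  0.74 -0.29]
turn to ang [-0.7  0.5 -0.6]
shift [ 0.033  -0.0034 -0.0118]
```

Request:
carry_out:
  commands:
    - [0.015,-0.003,-0.011,-0.7,0.5,-0.6]
    - [0.015,0,0,0,0,0]
    - [0,0,0,0,0,0]

```text
t: 8.7
ee_pos: [544.8, -112.3, 50.9]
orientation: [1.16, 1.242, -1.162]
ft_force: [0.1, -0.0, -2.3]
width: 61.4
```

Run:
```python
from h import *
st([0,-98,46])
```

```text
t 8.7 hatch [  -0.2 -100.    50.9] F [ 0.1 -0.  -2.3] w 61.4 q [-0.22  0.58  1.87 -0.    0.69 -0.29]
turn to ang [-0.2 -0.   0.1]
shift [ 0.0049  0.0002 -0.002 ]
```

Request:
carry_out:
  commands:
    - [0.003,0,0,0,0,0]
    - [0.002,0,0,0,0,0]
    - [0,0,0,0,0,0]

```text
t: 9.07
ee_pos: [546.1, -112.7, 47.2]
orientation: [1.161, 1.239, -1.16]
ft_force: [-0.5, 0.1, -1.2]
width: 61.0
```

Request:
carry_out:
  commands:
    - [0.002,0,0,0,0,0]
    - [0.001,0,0,0,0,0]
    - [0,0,0,0,0,0]

```text
t: 9.45
ee_pos: [546.7, -112.9, 47.2]
orientation: [1.16, 1.238, -1.159]
ft_force: [0.1, -0.5, -2.4]
width: 61.1
```

Request:
carry_out:
  commands:
    - [0.002,0,0,0,0,0]
    - [0.001,0,0,0,0,0]
    - [0,0,0,0,0,0]

```text
t: 9.82
ee_pos: [547.3, -113.1, 46.9]
orientation: [1.16, 1.237, -1.159]
ft_force: [0.1, -0.1, -1.1]
width: 61.1
```

Request:
carry_out:
  commands:
    - [0.003,0,0,0,0,0]
    - [0.003,0,0,0,0,0]

```text
t: 10.07
ee_pos: [549.8, -113.6, 44.7]
orientation: [1.161, 1.233, -1.156]
ft_force: [-10.6, 0.3, 38.3]
width: 61.3
```

Contact with the bay floor. Relax and release.

Request:
carry_out:
  commands:
    - [-0.002,0,0,0,0,0]
    - [0,0,0,0,0,0]

```text
t: 10.32
ee_pos: [550.6, -113.7, 47.1]
orientation: [1.161, 1.231, -1.154]
ft_force: [0.2, -0.0, -2.5]
width: 61.1
```

Request:
carry_out:
  commands:
    - [0,0,0,0,0,0]
    - [0,0,0,0,0,0]
    - [0,0,0,0,0,0]
    - [0,0,0,0,0,0]
  grip: 0.1

```text
t: 10.82
ee_pos: [550.6, -113.7, 46.3]
orientation: [1.161, 1.232, -1.155]
ft_force: [0.8, 0.3, 0.7]
width: 79.1
```

Request:
carry_out:
  commands:
    - [-0.015,0,0,0,0,0]
    - [-0.03,0,0,0,0,0]
    - [-0.04,0,0,0,0,0]
    - [-0.05,0,0,0,0,0]
    - [-0.03,0,0,0,0,0]

```text
t: 11.45
ee_pos: [547.8, -112.9, 217.6]
orientation: [1.16, 1.235, -1.157]
ft_force: [0.9, -0.2, 0.3]
width: 79.2
```

Run:
```python
from h import *
st([0,-320,200])
```

```text
t 11.45 hatch [   2.8 -100.9  217.6] F [ 0.9 -0.2  0.3] w 79.2 q [-0.22  0.33  1.79 -0.    1.02 -0.29]
turn to ang [-0.1  0.1 -0.3]
shift [ 0.0181 -0.0023  0.2191]
```

Request:
carry_out:
  commands:
    - [0,-0.002,0.055,0,0,0]
    - [0,0,0.055,0,0,0]
    - [0,0,0.055,0,0,0]
    - [0,0,0.052,0,0,0]
    - [0.04,0,0,0,0,0]
    - [0.05,0,0,0,0,0]
    - [0.04,0,0,0,0,0]
    - [0.02,0,0,0,0,0]
  grip: 1

```text
t: 12.45
ee_pos: [569.2, -340.7, 82.2]
orientation: [1.161, 1.211, -1.146]
ft_force: [-0.1, -0.4, -0.9]
width: 2.4
```

Run:
```python
from h import *
st([0,-295,62])
i=ctrl.get_image("scene")
cv2.imwrite("pics/c5.png",cv2.resize(i["pixels"][100:290,130:380],None,fx=3,fy=3,interpolation=cv2.INTER_CUBIC))
```

```text
t 12.45 hatch [   8.2 -329.6   82.2] F [-0.1 -0.4 -0.9] w 2.4 q [-0.56  0.64  1.64  0.    0.84 -0.63]
turn to ang [-0.1  0.8 -1.5]
shift [ 0.0195 -0.0088 -0.0349]
```

View pics/c5.png

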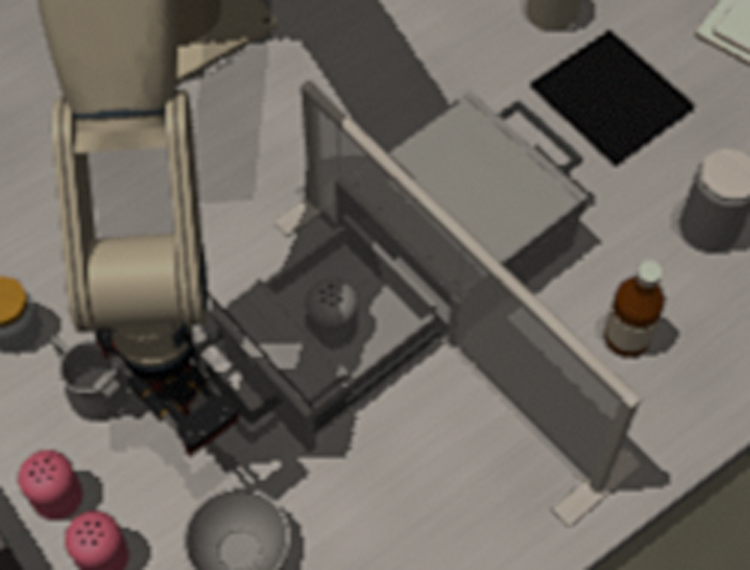

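The shaker stands upright in the bay at crop (332,308), and the hood is shut. Now I push the drawer by its bar.

Request:
carry_out:
  commands:
    - [0.018,-0.009,0,0,0.8,-1.5]
    - [0,0,-0.02,0,0,0]
    - [0,0,-0.012,0,0,0]
    - [0,0,-0.012,0,0,0]
    - [0,0,-0.014,0,0,0]
    - [0,0,-0.016,0,0,0]
    - [0,0,-0.018,0,0,0]
    - [0,0,-0.018,0,0,0]

```text
t: 13.5
ee_pos: [553.7, -226.7, 65.8]
orientation: [1.157, 1.237, -1.159]
ft_force: [0.1, -2.8, -2.3]
width: 0.5
```

Run:
```python
from h import *
st([0,-74,62])
```

```text
t 13.5 hatch [   0.7 -214.7   65.8] F [ 0.1 -2.8 -2.3] w 0.5 q [-0.41  0.6   1.78 -0.    0.76 -0.47]
turn to ang [-0.1  0.2 -0.1]
shift [ 0.0033 -0.0008 -0.1408]
```

Request:
carry_out:
  commands:
    - [0.002,0,-0.018,0,0,0]
    - [0,0,-0.018,0,0,0]
    - [0,0,-0.018,0,0,0]
    - [0,0,-0.018,0,0,0]
    - [0,0,-0.016,0,0,0]
    - [0,0,-0.012,0,0,0]
    - [0,0,-0.01,0,0,0]
    - [0,0,-0.006,0,0,0]

```text
t: 14.5
ee_pos: [545.2, -101.5, 63.9]
orientation: [1.156, 1.238, -1.157]
ft_force: [-0.5, -2.5, 1.1]
width: 0.7
```

Run:
```python
from h import *
st([0,-74,64])
```

```text
t 14.5 hatch [  0.9 -89.3  63.9] F [-0.5 -2.5  1.1] w 0.7 q [-0.2   0.55  1.88 -0.    0.71 -0.27]
turn to ang [ 0.   0.2 -0.1]
shift [-0.0001 -0.0009 -0.0153]
```

Request:
carry_out:
  commands:
    - [0,0,-0.006,0,0,0]
    - [0,0,-0.006,0,0,0]
    - [0,0,-0.004,0,0,0]

```text
t: 14.88
ee_pos: [543.9, -84.9, 63.9]
orientation: [1.156, 1.237, -1.158]
ft_force: [-0.6, -2.5, 1.0]
width: 0.4
```

Request:
carry_out:
  commands:
    - [0,0,-0.004,0,0,0]
    - [0,0,-0.003,0,0,0]

```text
t: 15.12
ee_pos: [544.0, -83.9, 64.1]
orientation: [1.146, 1.231, -1.158]
ft_force: [-2.4, -24.0, -1.3]
width: 0.4
```

The drawer is home, with a 24 N stop at hatch y≈-72, which matches the expected value. Next I retreat and go over to the hood bar.

Request:
carry_out:
  commands:
    - [0,0,0.02,0,0,0]
    - [-0.02,0,0.02,0,0,0]
    - [-0.055,0,0,-9,0,0]
    - [-0.055,0,0,-10,0,0]
    - [-0.055,0,0,-10,0,0]
    - [-0.055,0,0,-10,0,0]
    - [-0.055,0,0,-10,0,0]
    - [-0.03,0,0,-10,0,0]

```text
t: 16.12
ee_pos: [544.8, -119.2, 395.9]
orientation: [0.337, 1.544, -0.349]
ft_force: [0.9, 0.2, -0.6]
width: 0.4
```

Request:
carry_out:
  commands:
    - [0,0,0,-10,0,0]
    - [0,0,0,-10,0,0]
    - [0,0,0,-10,0,0]
  grip: 0.58

```text
t: 16.5
ee_pos: [546.2, -118.1, 399.7]
orientation: [-0.087, 1.564, 0.077]
ft_force: [-0.0, 0.0, 0.8]
width: 26.9
```

Run:
```python
from h import *
st([0,254,140],90)
im=ctrl.get_image("top")
cv2.imwrite("pics/c6.png",cv2.resize(im["pixels"][120:260,120:400],None,fx=2.85,fy=2.85,interpolation=cv2.INTER_CUBIC))
```

```text
t 16.5 hatch [   0.8 -105.9  399.7] F [-0.   0.   0.8] w 26.9 q [-0.23  0.16  1.58 -0.    1.39 -1.91]
turn to ang [2.  0.3 0.4]
shift [0.2573 0.3615 0.0104]
```

View pics/c6.png

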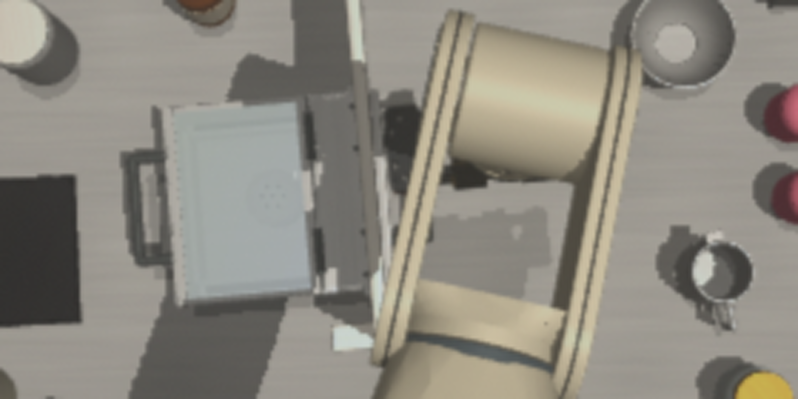

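The drawer has been pushed home: the shaker shows through the clear hood at crop (273,197), and the hood bar is at (133,210).

Request:
carry_out:
  commands:
    - [0,0.045,0,2,0,0]
    - [0,0.045,0,0,0,0]
    - [0,0.045,0,0,0,0]
    - [0,0.045,0,0,0,0]
    - [0.01,0.045,0,0,0,0]
    - [0.01,0.045,0,0,0,0]
    - [0.02,0.045,0,0,0,0]
    - [0.03,0.045,0,0,0,0]

```text
t: 17.55
ee_pos: [522.0, 251.9, 327.0]
orientation: [-0.036, 1.561, 0.035]
ft_force: [-0.4, 0.2, 0.5]
width: 37.1
```

Run:
```python
from h import *
st([0,254,140],90)
im=ctrl.get_image("top")
w=ray(im,(215.8,189.1),85);print("shaker",w2h(w))
g=lambda cx,cy:(120+cx/2.85,120+cy/2.85)
for q in [(127,152),(140,263),(133,208)]: print("hbar",w2h(ray(im,g(*q),104)))
```

```text
t 17.55 hatch [  2.4 264.9 327. ] F [-0.4  0.2  0.5] w 37.1 q [ 0.43  0.25  1.63 -0.    1.25 -1.18]
turn to ang [-1.4  0.5  0. ]
shift [ 0.187  -0.0108 -0.0039]
shaker [  2.08696987 106.55411008  85.        ]
hbar [ 62.1059308 258.3930145 104.       ]
hbar [-58.36372819 252.62748136 104.        ]
hbar [  1.18966829 256.07554291 104.        ]
```

Request:
carry_out:
  commands:
    - [0.04,-0.011,-0.004,-1.4,0.5,0]
    - [0.05,0,0,0,0,0]
    - [0.05,0,0,0,0,0]
    - [0.04,0,0,0,0,0]
    - [0,0,0,0,0,0]

```text
t: 18.23
ee_pos: [513.5, 247.7, 135.8]
orientation: [-0.047, 1.578, 0.049]
ft_force: [0.1, 0.6, 1.0]
width: 36.9
```

Run:
```python
from h import *
st([0,254,86],90)
```

```text
t 18.23 hatch [ -6.3 261.3 135.8] F [0.1 0.6 1. ] w 36.9 q [ 0.43  0.46  1.81  0.01  0.88 -1.21]
turn to ang [-0.5 -0.5 -0.1]
shift [ 0.0497 -0.0073  0.0067]
```

Request:
carry_out:
  commands:
    - [0.005,-0.007,0.006,-0.5,-0.5,0]
    - [0,0,0,0,0,0]

```text
t: 18.48
ee_pos: [522.0, 241.5, 133.1]
orientation: [-0.051, 1.566, 0.056]
ft_force: [0.2, 0.0, 1.0]
width: 36.8
```

Run:
```python
from h import *
st([0,254,86],90)
i=ctrl.get_image("scene")
cv2.imwrite("pics/c7.png",cv2.resize(i["pixels"][70:200,220:400],None,fx=4.2,fy=4.2,interpolation=cv2.INTER_CUBIC))
```

```text
t 18.48 hatch [  1.7 254.5 133.1] F [0.2 0.  1. ] w 36.8 q [ 0.41  0.47  1.81  0.    0.86 -1.23]
turn to ang [-0.1  0.3 -0.2]
shift [ 0.0471 -0.0006 -0.002 ]
```

View pics/c7.png

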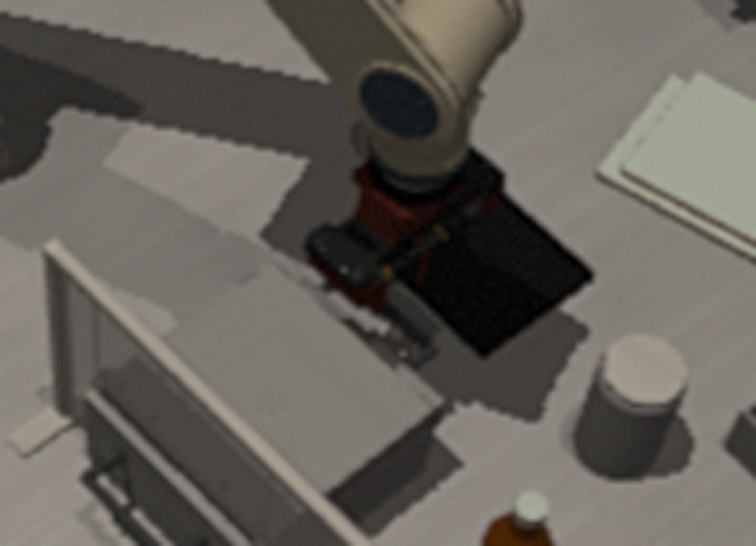

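The gripper is above the bar's middle (crop ~(370,310)), and the drawer front sits against the frame (lower left). Descend and grip.

Request:
carry_out:
  commands:
    - [0.02,-0.001,-0.002,0,0,0]
    - [0.015,0,0,0,0,0]
    - [0.01,0,0,0,0,0]
    - [0,0,0,0,0,0]

```text
t: 19.02
ee_pos: [523.7, 242.1, 91.4]
orientation: [-0.047, 1.557, 0.058]
ft_force: [0.3, 0.5, -0.2]
width: 36.9
```

Request:
carry_out:
  commands:
    - [0,0,0,0,0,0]
    - [0,0,0,0,0,0]
    - [0,0,0,0,0,0]
    - [0,0,0,0,0,0]
  grip: 1

```text
t: 19.52
ee_pos: [524.5, 243.1, 92.5]
orientation: [-0.046, 1.556, 0.059]
ft_force: [0.5, -0.6, -2.5]
width: 11.3
```

Run:
```python
from h import *
st([0,253,85],90)
# arc increments (dz,dy) in 16 deg steps of hood angle from 0 to 106
a=np.radians(np.linspace(0,106,21));y=193*np.cos(a)+12*np.sin(a);z=193*np.sin(a)-12*np.cos(a)
print(np.c_[np.degrees(a)[1:],-np.diff(z),np.diff(y),60+y[1:],116+z[1:]-19].round(0))
```

```text
t 19.52 hatch [  4.3 255.9  92.5] F [ 0.5 -0.6 -2.5] w 11.3 q [ 0.41  0.53  1.83  0.    0.77 -1.23]
turn to ang [-0.2  0.8 -0.4]
shift [ 0.0074 -0.003  -0.0044]
[[  5. -18.   0. 253. 103.]
 [ 11. -18.  -1. 252. 121.]
 [ 16. -18.  -3. 249. 138.]
 [ 21. -17.  -5. 244. 156.]
 [ 26. -17.  -6. 238. 172.]
 [ 32. -16.  -8. 230. 189.]
 [ 37. -15.  -9. 221. 204.]
 [ 42. -14. -11. 211. 218.]
 [ 48. -13. -12. 199. 232.]
 [ 53. -12. -13. 186. 244.]
 [ 58. -11. -14. 172. 255.]
 [ 64. -10. -15. 157. 265.]
 [ 69.  -8. -16. 141. 273.]
 [ 74.  -7. -17. 124. 279.]
 [ 80.  -5. -17. 107. 285.]
 [ 85.  -4. -18.  89. 288.]
 [ 90.  -2. -18.  72. 290.]
 [ 95.  -0. -18.  54. 290.]
 [101.   1. -18.  36. 289.]
 [106.   3. -18.  18. 286.]]
```

Request:
carry_out:
  commands:
    - [-0.018,0,0,0,0,0]
    - [-0.018,-0.001,0,0,0,0]
    - [-0.018,-0.003,0,0,0,0]
    - [-0.017,-0.005,0,0,0,0]
    - [-0.017,-0.006,0,0,0,0]
    - [-0.016,-0.008,0,0,0,0]

```text
t: 20.27
ee_pos: [526.2, 218.5, 202.4]
orientation: [-0.045, 1.551, 0.061]
ft_force: [4.8, 1.2, -3.0]
width: 11.1
```

Run:
```python
from h import *
st([0,211,226],90)
```

```text
t 20.27 hatch [  4.3 231.3 202.4] F [ 4.8  1.2 -3. ] w 11.1 q [ 0.37  0.36  1.78  0.    0.98 -1.27]
turn to ang [-0.1  1.1 -0.5]
shift [-0.0238 -0.0201 -0.0038]
```

Request:
carry_out:
  commands:
    - [-0.014,-0.01,0,0,0,0]
    - [-0.014,-0.012,0,0,0,0]
    - [-0.013,-0.013,0,0,0,0]
    - [-0.012,-0.014,0,0,0,0]
    - [-0.011,-0.014,0,0,0,0]
    - [-0.009,-0.015,0,0,0,0]

```text
t: 21.02
ee_pos: [532.1, 137.9, 283.2]
orientation: [-0.039, 1.542, 0.065]
ft_force: [7.8, 1.3, -8.1]
width: 11.2
```

Run:
```python
from h import *
st([0,141,280],90)
```

```text
t 21.02 hatch [  4.6 150.4 283.2] F [ 7.8  1.3 -8.1] w 11.2 q [ 0.23  0.23  1.76  0.01  1.12 -1.42]
turn to ang [-0.2  1.6 -0.9]
shift [ 0.0029 -0.0095 -0.0047]
```

Request:
carry_out:
  commands:
    - [-0.004,-0.016,0,0,0,0]
    - [-0.004,-0.016,0,0,0,0]
    - [-0.004,-0.017,0,0,0,0]
    - [-0.002,-0.018,0,0,0,0]
    - [-0.001,-0.018,0,0,0,0]

```text
t: 21.65
ee_pos: [537.8, 50.6, 303.9]
orientation: [-0.033, 1.536, 0.07]
ft_force: [4.4, 3.6, -1.9]
width: 11.0
```

Run:
```python
from h import *
st([0,18,293],90)
```

```text
t 21.65 hatch [  4.2  63.  303.9] F [ 4.4  3.6 -1.9] w 11.0 q [ 0.06  0.19  1.76  0.03  1.16 -1.59]
turn to ang [-0.2  2.  -1.3]
shift [ 0.0097 -0.0452 -0.0044]
```

Request:
carry_out:
  commands:
    - [0,-0.016,0,0,0.7,-0.4]
    - [0.002,-0.016,0,0,0.7,-0.4]
    - [0.003,-0.014,0,0,0.7,-0.4]

```text
t: 22.02
ee_pos: [540.3, 7.7, 299.3]
orientation: [-0.036, 1.576, 0.062]
ft_force: [-11.7, 59.6, 33.3]
width: 11.7
```

Run:
```python
from h import *
st([0,18,293],90)
```

```text
t 22.02 hatch [  3.7  20.  299.3] F [-11.7  59.6  33.3] w 11.7 q [-0.02  0.22  1.74  0.02  1.19 -1.66]
turn to ang [-0.4 -0.3 -0.9]
shift [ 0.0062 -0.0021 -0.0036]
```

The hood is at its upper stop (59 N). Ease off, release and rise.

Request:
carry_out:
  commands:
    - [-0.002,0.005,0,0,0,0]
    - [0,0,0,0,0,0]

```text
t: 22.28
ee_pos: [539.8, 12.2, 300.2]
orientation: [-0.037, 1.578, 0.062]
ft_force: [0.5, -1.2, 6.0]
width: 11.5
```

Request:
carry_out:
  commands:
    - [0,0,0,0,0,0]
    - [0,0,0,0,0,0]
    - [0,0,0,0,0,0]
  grip: 0.58

```text
t: 22.65
ee_pos: [537.8, 10.5, 298.2]
orientation: [-0.038, 1.585, 0.06]
ft_force: [0.4, 0.3, 0.6]
width: 35.9
```

Request:
carry_out:
  commands:
    - [-0.02,0,0,0,0,0]
    - [-0.03,0,0,0,0,0]
    - [-0.03,0,0,0,0,0]
    - [-0.01,0.04,0,0,0,0]
    - [0,0.05,0,0,0,0]
    - [0,0,0,10,0,0]
    - [0,0,0,10,0,0]
    - [0,0,0,10,0,0]

```text
t: 23.65
ee_pos: [531.3, 100.3, 390.1]
orientation: [0.381, 1.562, -0.371]
ft_force: [-0.3, -0.6, 0.4]
width: 37.4
```

Request:
carry_out:
  commands:
    - [0,0,0,10,0,0]
    - [0,0,0,10,0,0]
    - [0,0,0,10,0,0]
    - [0,0,0,10,0,0]
    - [0,0,0,10,0,0]
    - [0,0,0,10,0,0]
  grip: 0.1

```text
t: 24.4
ee_pos: [529.5, 99.0, 388.4]
orientation: [1.196, 1.24, -1.218]
ft_force: [1.0, 0.4, -0.1]
width: 78.9
```

Run:
```python
from h import *
st([3,109,250],0)
i=ctrl.get_image("scene");j=ctrl.get_image("top")
a=cv2.resize(i["pixels"][70:250,190:400],(560,480),interpolation=cv2.INTER_CUBIC)
b=cv2.resize(j["pixels"][130:250,130:190],(240,480),interpolation=cv2.INTER_CUBIC)
cv2.imwrite("pics/c8.png",np.hstack([a,b]))
```

```text
t 24.4 hatch [ -0.7 111.8 388.4] F [ 1.   0.4 -0.1] w 78.9 q [0.16 0.15 1.61 0.01 1.4  0.14]
turn to ang [-3.5 -0.6  1.5]
shift [0.1382 0.0076 0.0039]
```

View pics/c8.png

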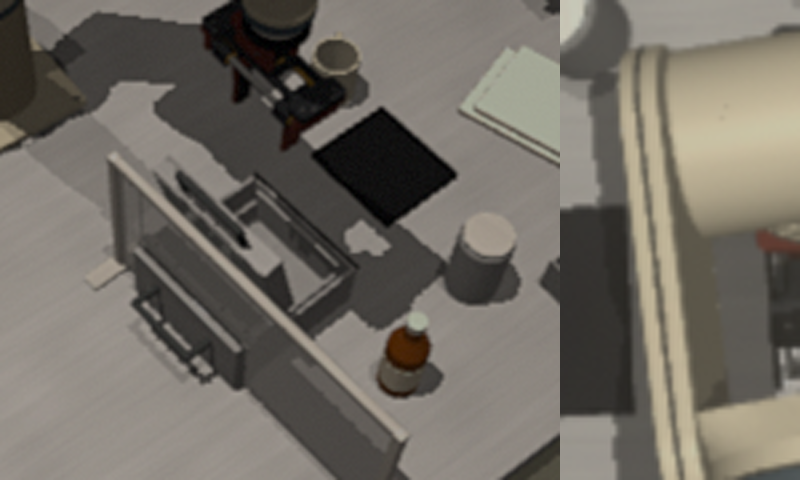

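Run:
```python
from h import *
i=ctrl.get_image("scene")
for P in [(-55,18,305),(55,18,305),(-55,72,309),(55,72,309),(-55,141,290),(55,141,290)]:
    p=proj(i,h2w(P))[0];print(P,((p-[190,70])*2.667).round())
```

```text
(-55, 18, 305) [174. 176.]
(55, 18, 305) [233. 233.]
(-55, 72, 309) [207. 151.]
(55, 72, 309) [266. 207.]
(-55, 141, 290) [247. 132.]
(55, 141, 290) [306. 186.]
```

The observed bar (crop (175,170) to (245,245)) matches the projection for a fully raised hood. The drawer is closed. Next I go down to the shaker.

Request:
carry_out:
  commands:
    - [0.03,0.004,-0.001,-3.5,-0.6,1.5]
    - [0.045,0,0,0,0,0]
    - [0.045,0,0,0,0,0]
    - [0.045,0,0,0,0,0]
    - [0,0,0,0,0,0]

```text
t: 25.18
ee_pos: [533.8, 100.2, 220.4]
orientation: [1.134, 1.253, -1.131]
ft_force: [0.8, -0.2, 0.9]
width: 79.0
```

Run:
```python
from h import *
st([2,111,110],0)
```

```text
t 25.18 hatch [  3.7 112.7 220.4] F [ 0.8 -0.2  0.9] w 79.0 q [ 0.16  0.3   1.82 -0.    1.02  0.06]
turn to ang [ 1.9  0.  -0.2]
shift [ 0.1104 -0.0021  0.0015]
```

Request:
carry_out:
  commands:
    - [0.04,-0.001,0.001,1.9,0,0]
    - [0.04,0,0,0,0,0]
    - [0.03,0,0,0,0,0]
    - [0,0,0,0,0,0]

```text
t: 25.68
ee_pos: [540.4, 100.0, 116.0]
orientation: [1.159, 1.234, -1.14]
ft_force: [-0.1, 0.1, 0.7]
width: 78.6
```

Run:
```python
from h import *
st([2,111,48],0)
j=ctrl.get_image("top")
cv2.imwrite("pics/c9.png",cv2.resize(j["pixels"][120:260,120:300],None,fx=4,fy=4,interpolation=cv2.INTER_CUBIC))
```

```text
t 25.68 hatch [ 10.2 112.  116. ] F [-0.1  0.1  0.7] w 78.6 q [ 0.16  0.46  1.88 -0.    0.79  0.08]
turn to ang [ 0.5 -0.  -0.9]
shift [ 0.0679 -0.0093  0.001 ]
```

View pics/c9.png

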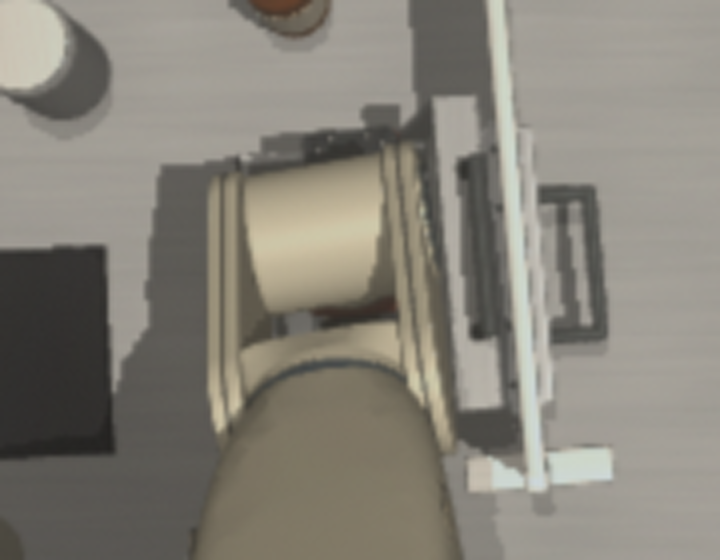

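The hood is up (bar at (480,240)) and the drawer is shut. The wrist's side plate (edge x≈430) is close to the hood edge, so I check its height before going lower.

Run:
```python
from h import *
i=ctrl.get_image("scene");j=ctrl.get_image("top")
for z in (300,320,340,360,380,400): 
    w=ray(i,(176.7,193.3),z); print(z,"scene wrist",w2h(w)[:2].round(),"top edge L/R",w2h(ray(j,(172.5,177.5),z))[:2].round(),w2h(ray(j,(226.5,172.5),z))[:2].round())
# observed hood edge in top
for z in (273,300): print(z,"hood edge",w2h(ray(j,(120+437/4,120+200/4),z)).round())
```

```text
300 scene wrist [ -49. -303.] top edge L/R [ 25. 200.] [27. 57.]
320 scene wrist [ -38. -308.] top edge L/R [ 23. 196.] [24. 55.]
340 scene wrist [ -27. -312.] top edge L/R [ 21. 193.] [22. 54.]
360 scene wrist [ -16. -316.] top edge L/R [ 19. 189.] [20. 53.]
380 scene wrist [  -6. -321.] top edge L/R [ 16. 186.] [18. 52.]
400 scene wrist [   5. -325.] top edge L/R [ 14. 182.] [15. 51.]
273 hood edge [ 36.  50. 273.]
300 hood edge [ 33.  49. 300.]
```

Request:
carry_out:
  commands:
    - [0.005,-0.008,-0.001,0.5,0,-0.9]
    - [0.02,0,0,0,0,0]

```text
t: 26.08
ee_pos: [536.5, 101.3, 96.7]
orientation: [1.166, 1.234, -1.15]
ft_force: [0.5, -0.1, -0.5]
width: 79.0
```

Run:
```python
from h import *
st([3,112,48],0)
```

```text
t 26.07 hatch [  6.5 113.6  96.7] F [ 0.5 -0.1 -0.5] w 79.0 q [0.16 0.49 1.89 0.   0.75 0.1 ]
turn to ang [-0.1 -0.1 -0.6]
shift [ 0.0487 -0.004   0.0017]
```

Request:
carry_out:
  commands:
    - [0.015,-0.004,0,0,0,-0.6]
    - [0.015,0,0,0,0,0]

```text
t: 26.32
ee_pos: [532.7, 101.2, 66.6]
orientation: [1.161, 1.241, -1.157]
ft_force: [0.1, -0.0, 0.5]
width: 78.9
```

Request:
carry_out:
  commands:
    - [0.012,0,0,0,0,0]
    - [0.005,0,0,0,0,0]

```text
t: 26.58
ee_pos: [532.1, 101.2, 47.7]
orientation: [1.16, 1.242, -1.159]
ft_force: [0.2, 0.1, -0.8]
width: 79.3
```

Request:
carry_out:
  commands:
    - [0,0,0,0,0,0]
    - [0,0,0,0,0,0]
    - [0,0,0,0,0,0]
    - [0,0,0,0,0,0]
  grip: 1

```text
t: 27.08
ee_pos: [532.8, 101.3, 48.1]
orientation: [1.16, 1.242, -1.158]
ft_force: [-1.0, -0.1, -1.2]
width: 61.1
```

Run:
```python
from h import *
st([3,112,250],0)
im=ctrl.get_image("top")
st(w2h([480,400,34]),0)
```

```text
t 27.07 hatch [  2.7 113.9  48.1] F [-1.  -0.1 -1.2] w 61.1 q [0.16 0.57 1.91 0.   0.67 0.09]
turn to ang [-0.1 -0.1 -0. ]
shift [-0.2019  0.0003  0.0015]
t 27.12 hatch [  2.8 113.9  48.1] F [-0.7 -0.3 -1.3] w 61.2 q [0.16 0.57 1.91 0.   0.67 0.09]
turn to ang [-0.1 -0.1 -0. ]
shift [ 0.0146 -0.0324 -0.3016]
```

Gripped (61 mm). Lift clear and carry to the tray.

Request:
carry_out:
  commands:
    - [-0.02,0,0,0,0,0]
    - [-0.04,0,0,0,0,0]
    - [-0.045,0,0,0,0,0]
    - [-0.045,0,-0.01,0,0,0]
    - [-0.01,-0.004,-0.03,0,0,0]
    - [0,-0.005,-0.045,0,0,0]
    - [0,-0.005,-0.05,0,0,0]
    - [0,-0.005,-0.05,0,0,0]

```text
t: 28.12
ee_pos: [499.7, 285.8, 214.0]
orientation: [1.164, 1.24, -1.164]
ft_force: [0.9, 0.2, -1.6]
width: 61.2
```

Request:
carry_out:
  commands:
    - [0,-0.005,-0.05,0,0,0]
    - [0,-0.005,-0.045,0,0,0]
    - [0,-0.003,-0.025,0,0,0]
    - [0.03,0,0,0,0,0]
    - [0.03,0,0,0,0,0]

```text
t: 28.75
ee_pos: [476.8, 413.5, 154.9]
orientation: [1.164, 1.243, -1.156]
ft_force: [0.2, -0.3, -1.9]
width: 61.4
```

Run:
```python
from h import *
im=ctrl.get_image("top")
g=cv2.cvtColor(im["pixels"],cv2.COLOR_BGR2GRAY)[175:245,90:160];m=(g<58).astype(np.uint8)
print("tray px",len(m.nonzero()[0]))
st(w2h([480,400,38]),0);o=ctrl.get_obs();print(o["ee_pos"])
cv2.imwrite("pics/c10.png",cv2.resize(im["pixels"][150:270,80:280],None,fx=4,fy=4,interpolation=cv2.INTER_CUBIC))
```

```text
tray px 2182
t 28.8 hatch [-33.2 427.9 150.8] F [-0.6 -1.4 -4.6] w 61.0 q [0.69 0.51 1.67 0.   0.96 0.63]
turn to ang [-0.2 -0.1  0.2]
shift [0.1128 0.0045 0.0125]
[475.05513827 412.02360795 150.81640709]
```

View pics/c10.png

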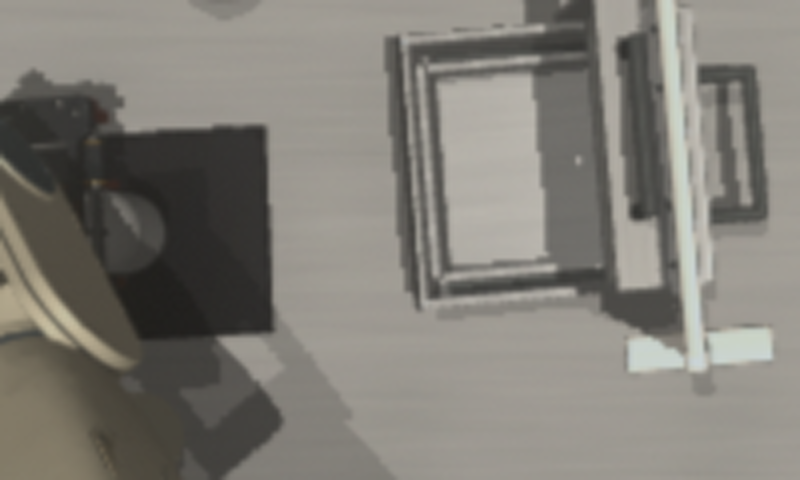

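The shaker is above the tray (crop (125,230)). The hood stands up, the drawer is shut and the bay is empty. Lower it.

Request:
carry_out:
  commands:
    - [0.03,0.005,0.011,0,0,0]
    - [0.03,0,0,0,0,0]
    - [0.025,0,0,0,0,0]
    - [0.015,0,0,0,0,0]
    - [0,0,0,0,0,0]

```text
t: 29.42
ee_pos: [480.3, 400.7, 49.1]
orientation: [1.158, 1.244, -1.163]
ft_force: [-0.1, -0.8, -1.2]
width: 61.1
```

Run:
```python
from h import *
st(w2h([480,400,34]),0);o=ctrl.get_obs();print(o["ee_pos"])
```

```text
t 29.43 hatch [-28.8 416.2  49.1] F [-0.1 -0.8 -1.2] w 61.1 q [0.67 0.65 1.71 0.   0.78 0.61]
turn to ang [-0.2 -0.   0.3]
shift [ 0.0151 -0.0003  0.0007]
[480.27158671 400.70025787  49.06343717]
```

Request:
carry_out:
  commands:
    - [0.006,0,0,0,0,0]
    - [0.005,0,0,0,0,0]

```text
t: 29.68
ee_pos: [481.5, 401.7, 39.7]
orientation: [1.161, 1.243, -1.16]
ft_force: [0.4, 0.2, -2.5]
width: 60.9
```

Request:
carry_out:
  commands:
    - [0.003,0,0,0,0,0]
    - [0.002,0,0,0,0,0]

```text
t: 29.92
ee_pos: [481.8, 402.1, 35.1]
orientation: [1.162, 1.243, -1.159]
ft_force: [0.5, 0.0, -2.1]
width: 61.5
```

Request:
carry_out:
  commands:
    - [0.003,0,0,0,0,0]
    - [0.001,0,0,0,0,0]

```text
t: 30.18
ee_pos: [482.3, 402.9, 33.5]
orientation: [1.163, 1.243, -1.158]
ft_force: [-2.7, -2.0, 7.3]
width: 61.3
```

Request:
carry_out:
  commands:
    - [0.003,0,0,0,0,0]

```text
t: 30.3
ee_pos: [482.8, 403.3, 33.0]
orientation: [1.164, 1.243, -1.157]
ft_force: [-2.9, -6.0, 28.1]
width: 61.2
```

Request:
carry_out:
  commands:
    - [-0.001,0,0,0,0,0]
    - [0,0,0,0,0,0]
    - [0,0,0,0,0,0]
    - [0,0,0,0,0,0]
  grip: 0.1

```text
t: 30.8
ee_pos: [483.6, 403.9, 35.0]
orientation: [1.166, 1.243, -1.156]
ft_force: [-0.1, 0.4, -0.5]
width: 78.8
```

Request:
carry_out:
  commands:
    - [-0.015,0,0,0,0,0]
    - [-0.035,0,0,0,0,0]
    - [-0.05,0,0,0,0,0]
    - [-0.05,0,0,0,0,0]
    - [-0.05,0,0,-10,0,0]
    - [-0.05,0,0,-10,0,0]
    - [-0.05,0,0,-10,0,0]
    - [-0.05,0,0,-10,0,0]

```text
t: 31.8
ee_pos: [480.6, 399.9, 397.8]
orientation: [0.615, 1.485, -0.612]
ft_force: [0.8, -0.2, -0.3]
width: 78.9
```

Request:
carry_out:
  commands:
    - [0,0,0,-10,0,0]
    - [0,0,0,-10,0,0]
    - [0,0,0,-10,0,0]
    - [0,0,0,-10,0,0]
    - [0,0,0,-10,0,0]
  grip: 0.58

```text
t: 32.42
ee_pos: [480.6, 399.9, 410.1]
orientation: [-0.083, 1.558, 0.102]
ft_force: [0.2, 0.4, -0.4]
width: 37.3
```

Run:
```python
from h import *
st([3,19,380],90)
```

```text
t 32.42 hatch [-28.5 415.4 410.1] F [ 0.2  0.4 -0.4] w 37.3 q [ 0.67  0.27  1.43  0.    1.43 -1.02]
turn to ang [ 2.7  0.6 -0.7]
shift [ 0.0258 -0.3978  0.0121]
```

Request:
carry_out:
  commands:
    - [0,-0.048,0.004,2.7,0,0]
    - [0,-0.048,0.004,0,0,0]
    - [0,-0.048,0.004,0,0,0]
    - [0,-0.048,0.004,0,0,0]
    - [0,-0.048,0.004,0,0,0]
    - [0,-0.048,0.004,0,0,0]
    - [0,-0.048,0.004,0,0,0]
    - [0,-0.045,0.003,0,0,0]

```text
t: 33.42
ee_pos: [539.7, 13.5, 413.0]
orientation: [-0.05, 1.553, 0.072]
ft_force: [0.6, -0.1, -0.5]
width: 36.7
```

Run:
```python
from h import *
st([3,22,330],90)
```

```text
t 33.42 hatch [  3.5  25.8 413. ] F [ 0.6 -0.1 -0.5] w 36.7 q [-0.01  0.12  1.6   0.01  1.4  -1.66]
turn to ang [ 0.4  1.  -0.8]
shift [ 0.0829 -0.0049 -0.002 ]
```

Request:
carry_out:
  commands:
    - [0.03,-0.004,-0.001,0,1,-0.8]
    - [0.03,0,0,0,0,0]
    - [0.01,0,0,0,0,0]
    - [0,0,0,0,0,0]

```text
t: 33.92
ee_pos: [539.5, 5.9, 345.6]
orientation: [-0.058, 1.565, 0.055]
ft_force: [0.9, -0.1, 0.1]
width: 36.9
```

Run:
```python
from h import *
st([3,22,299],90)
i=ctrl.get_image("scene");j=ctrl.get_image("top")
a=cv2.resize(i["pixels"][70:200,220:400],None,fx=3,fy=3,interpolation=cv2.INTER_CUBIC)
b=cv2.resize(j["pixels"][170:240,90:160],(250,390),interpolation=cv2.INTER_CUBIC)
cv2.imwrite("pics/c11.png",np.hstack([a,b]))
```

```text
t 33.92 hatch [  2.8  18.2 345.6] F [ 0.9 -0.1  0.1] w 36.9 q [-0.01  0.17  1.69 -0.    1.28 -1.65]
turn to ang [0.1 0.3 0.1]
shift [ 0.0466  0.0039 -0.0001]
```

Request:
carry_out:
  commands:
    - [0.02,0.004,0,0,0,0]
    - [0.014,0,0,0,0,0]
    - [0.01,0,0,0,0,0]

```text
t: 34.4
ee_pos: [542.5, 10.5, 305.4]
orientation: [-0.059, 1.556, 0.056]
ft_force: [0.4, -0.3, 0.0]
width: 36.9
```

Request:
carry_out:
  commands:
    - [0,0,0,0,0,0]
    - [0,0,0,0,0,0]
    - [0,0,0,0,0,0]
    - [0,0,0,0,0,0]
  grip: 1

```text
t: 34.9
ee_pos: [542.7, 10.4, 305.7]
orientation: [-0.059, 1.555, 0.056]
ft_force: [-0.1, 1.1, -3.1]
width: 10.7
```

Run:
```python
from h import *
st([3,54,299],90)
```

```text
t 34.9 hatch [  6.3  22.5 305.7] F [-0.1  1.1 -3.1] w 10.7 q [-0.    0.2   1.74 -0.    1.18 -1.65]
turn to ang [0.2 0.8 0.2]
shift [ 0.0066  0.0315 -0.0033]
```

The bar is held at the very fingertips (width 10.7), so I regrip lower.

Request:
carry_out:
  commands:
    - [0,0,0,0,0,0]
    - [0,0,0,0,0,0]
    - [0,0,0,0,0,0]
    - [0.012,0,-0.003,0,0,0]
    - [0.006,0,0,0,0,0]
  grip: 0.58

```text
t: 35.52
ee_pos: [540.3, 10.0, 287.5]
orientation: [-0.059, 1.554, 0.055]
ft_force: [0.2, -0.6, -0.2]
width: 36.8
```

Request:
carry_out:
  commands:
    - [0,0,0,0,0,0]
    - [0,0,0,0,0,0]
    - [0,0,0,0,0,0]
    - [0,0,0,0,0,0]
  grip: 1

```text
t: 36.02
ee_pos: [539.9, 10.1, 286.6]
orientation: [-0.059, 1.555, 0.056]
ft_force: [1.4, 0.6, -1.3]
width: 11.4
```

Run:
```python
from h import *
st([3,54,299],90)
```

```text
t 36.02 hatch [  3.5  22.4 286.6] F [ 1.4  0.6 -1.3] w 11.4 q [-0.    0.22  1.77 -0.    1.14 -1.65]
turn to ang [0.2 0.8 0.2]
shift [-0.0125  0.0316 -0.0002]
```

Request:
carry_out:
  commands:
    - [-0.003,0.018,0,0,0.5,0]
    - [-0.001,0.018,0,0,0,0]
    - [0,0.018,0,0,0,0]
    - [0.002,0.018,0,0,0,0]
    - [0.004,0.018,0,0,0,0]
    - [0.005,0.017,0,0,0,0]
    - [0.007,0.017,0,0,0,0]

```text
t: 36.9
ee_pos: [530.6, 140.9, 271.1]
orientation: [-0.062, 1.563, 0.053]
ft_force: [3.5, -4.5, -6.7]
width: 11.4
```

Run:
```python
from h import *
st([3,141,273],90)
```

```text
t 36.9 hatch [  3.3 153.6 271.1] F [ 3.5 -4.5 -6.7] w 11.4 q [ 0.24  0.25  1.76 -0.01  1.12 -1.4 ]
turn to ang [0.2 0.4 0.3]
shift [-0.0018 -0.0126 -0.0003]
```

Request:
carry_out:
  commands:
    - [0.012,0.014,0,0,0,0]
    - [0.013,0.013,0,0,0,0]
    - [0.014,0.012,0,0,0,0]
    - [0.014,0.011,0,0,0,0]
    - [0.015,0.01,0,0,0,0]
    - [0.015,0.008,0,0,0,0]
    - [0.016,0.007,0,0,0,0]

```text
t: 37.78
ee_pos: [524.3, 228.9, 170.2]
orientation: [-0.053, 1.562, 0.063]
ft_force: [-0.0, -0.1, 1.6]
width: 11.4
```

Run:
```python
from h import *
st([3,244,156],90)
```

```text
t 37.77 hatch [  3.2 241.8 170.2] F [-0.  -0.1  1.6] w 11.4 q [ 0.39  0.41  1.79  0.    0.93 -1.26]
turn to ang [ 0.2  0.5 -0.4]
shift [ 0.0142  0.0021 -0.0003]
```

Request:
carry_out:
  commands:
    - [0.016,0.005,0,0,0,0]
    - [0.016,0.003,0,0,0,0]
    - [0.016,0.002,0,0,0,0]
    - [0.014,0.001,0,0,0,0]
    - [0.01,0,0,0,0,0]

```text
t: 38.4
ee_pos: [523.2, 243.4, 91.8]
orientation: [-0.05, 1.564, 0.064]
ft_force: [-0.5, 4.1, 0.9]
width: 11.3
```

Request:
carry_out:
  commands:
    - [0.006,0,0,0,0,0]
    - [0.004,0,0,0,0,0]

```text
t: 38.65
ee_pos: [523.3, 243.1, 81.4]
orientation: [-0.05, 1.565, 0.064]
ft_force: [-9.6, -1.2, 37.6]
width: 11.1
```

Run:
```python
from h import *
st([3,253,85],90)
```

```text
t 38.65 hatch [  3.2 256.   81.4] F [-9.6 -1.2 37.6] w 11.1 q [ 0.41  0.55  1.83  0.01  0.76 -1.24]
turn to ang [ 0.2  0.3 -0.5]
shift [-0.0036 -0.003  -0.0002]
```

The hood is shut: 37 N at the stop, with the bar at its shut height. Release, rise and back away.

Request:
carry_out:
  commands:
    - [-0.001,0,0,0,0,0]
    - [0,0,0,0,0,0]
    - [0,0,0,0,0,0]
    - [0,0,0,0,0,0]
  grip: 0.58

```text
t: 39.15
ee_pos: [523.9, 241.8, 82.9]
orientation: [-0.05, 1.564, 0.062]
ft_force: [0.8, -0.8, 1.0]
width: 36.9
```

Request:
carry_out:
  commands:
    - [-0.015,0,0,0,0,0]
    - [-0.035,0,0,0,0,0]
    - [-0.05,0,0,0,0,0]
    - [-0.05,0,0,0,0,0]
    - [-0.05,0,0,0,0,0]
    - [-0.05,0,0,0,0,0]
    - [0,0,-0.04,0,0,0]
    - [0,0,-0.04,0,0,0]

```text
t: 40.15
ee_pos: [442.3, 233.8, 348.0]
orientation: [-0.047, 1.558, 0.063]
ft_force: [-0.1, -0.7, -0.4]
width: 36.6
```

Run:
```python
from h import *
st()
i=ctrl.get_image("scene");j=ctrl.get_image("top")
g=cv2.cvtColor(i["pixels"],cv2.COLOR_BGR2GRAY)
# shaker over the dark tray, scene view: bright blob among dark
u,v=proj(i,[483,403,47])[0].astype(int);print("shaker expected px",u,v);print(g[v-24:v+22:3,u-24:u+25:3])
# top: hood bar dark pixels near shut place; drawer bar near home place
gt=cv2.cvtColor(j["pixels"],cv2.COLOR_BGR2GRAY)
for n,P in(("hood bar",(20,253,104)),("drawer bar",(20,-57.5,78))):
    a,b=proj(j,h2w(P))[0].round().astype(int);print(n,(a,b),gt[b,a-9:a+10],gt[b+6,a-9:a+10])
```

```text
t 40.15 hatch [-78.3 252.4 348. ] F [-0.1 -0.7 -0.4] w 36.6 q [ 0.46  0.1   1.77  0.    1.26 -1.18]
turn to ang [90.   0.1 -1. ]
shaker expected px 335 126
[[ 65  62  56  54  58  58 127 126 128 129 129 132 129 129 127 127 124]
 [ 65  60  55  54  61  58 129 128 129 131 131 130 128 128 127 126 127]
 [ 61  56  52  75  60 114 129 130 134 131 128 129 129 128 129 130 126]
 [ 97 136 134 134 133 131 119   9  95 131 130 129 131 132 131 127 129]
 [ 61  66 133 130 134  54   6  15   7  67 132 131 132 130 129 130 130]
 [ 62  63  63  57   5  10  25  68  55  43  49 134 131 130 130 132 133]
 [ 64  66  24   4   5   8  91  61  52  57  55  37 129 131 130 134 131]
 [ 60   6   5   7  13   5  52  64  66  66  62  17  20 128 132 129 130]
 [  2   7   4   7   5  21  46  55  65  62  54   3  12  11 123 129 130]
 [  3  10   8   7   6  34  40  44  48  48  28   9   8   8   1 112 130]
 [ 11   4   5   5   5  42  40  41  42  43  15   7   9   4  12   0  93]
 [ 65   9   4  10  13  33  41  41  43  44   4   3   9  10   3   8   1]
 [ 62  65  20  10  11   8  23  40  38  10   6   7   4  11   5   5 104]
 [ 63  98  64  28   6   7   4   3   4   6   7   6   9   3  12  80 128]
 [ 73  54  63  65  29   7   6   9  10   8   8   5   5  38  63 120 127]
 [125  49  54  62  65  32  13   7  10   9   6   6  57  64  76 129 129]]
hood bar (np.int64(167), np.int64(187)) [144 144 144 143 140 103  86  73  72  80  76  96 133 140 127 122 120  96
  86] [ 87  87  87  87  88  88  87  78  62  76  75  85 134 144 131 126 126 123
  99]
drawer bar (np.int64(268), np.int64(179)) [107  91  91 107 139 145 129  85  73  81  86 135 148 150 149 149 149 149
 150] [105  89  88  95 135 144 142 111  80  80  81 101 138 147 147 148 149 149
 150]
```

```bash
python3 -c "
from workcell import ctrl
print(ctrl.close_job())"
```

```text
the job is handed in; nothing more can be done
None
```

I've handed the job in at about 40 s on the robot's clock. The shaker went upright into the drawer and the drawer was pushed home. Only then was the hood lifted to its upper stop. I took the shaker out, stood it near the tray's middle (about world x 483, y 403 mm), and shut the hood again.

**Last checks:**
- **Shaker:** the scene image shows it upright on the black tray at the expected pixel.
- **Hood:** its bar shows at the shut position in the top view, after a 37 N stop when it closed.
- **Drawer:** its bar shows at the home position; it met a 24 N stop when I pushed it in.
- **Robot:** the gripper is clear of everything and the wrist force is about 0 N.

**Less smooth points:**
- **Wrist force:** it reached about 60 N for a moment at the hood's upper stop and 38 N when I set the shaker down in the drawer. Both are under the 120 N limit.
- **Hood bar:** my first re-grip, to close the hood, caught it only at the fingertips, so I let go and gripped it again lower.
- **Pictures:** I reached the 12-picture limit before the hood was shut. The last checks were therefore read from pixel values rather than by eye. I did not recheck the other objects on the counter at the end.

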